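Pack the demonstration kit at the fair booth

ROBOT

A 6-joint arm with a two-finger parallel gripper is mounted at the origin on the work surface. World frame = base frame: x ahead of the robot, y to its left, z up, the work surface at z = 0. Lengths are in mm, angles in rad, forces in N, time in s.
With the tool pointing down it reaches from about 350 to 875 mm from the base axis. Payload 4.2 kg.
Tool frame: the origin (TCP) lies at the very end of the fingers, on their centre line; the grasp point (between the pads) lies arm.hold_point_z behind it (arm.hold_point_z is the distance from the TCP to the grasp point, in mm); z points along the fingers, y is the direction in which the jaws open and shut (so a half turn about z gives the same grasp; the last joint's range is limited). The gripper opens to 85 mm and grips with 20 to 120 N. Pads are 22 mm wide; open, the fingers measure 114 mm over their backs; the gripper's body (76 mm by 85 mm) begins 54 mm behind the grasp point. The pads swing forward as they close: fully open they stand 13 mm farther back than shut.
Start: joints at [1.383, 0.385, 0.008, 0, -1.194, -0.259], TCP at [270.017, 563.64, 208.912] pointing down, gripper open.
Joint ranges: [-3.14, 3.14], [-1.21, 2.06], [-1.07, 1.41], [-3.16, 2.05], [-2.99, -0.16], [-3.1, 3.1]. Speed limits (rad/s): [2.79, 2.79, 3.14, 3.14, 3.14, 3.14].

INTERFACE

Orientations are given as a unit quaternion [x, y, z, w].
In Python, from bench import arm gives the robot as it stands.
- The arm moves only by the tool step_arm, never from a script. Its argument "series" is a list of rows, each a list of 6 numbers: the shift along the world's x, y, z scaled (see below), then the turn, a rotation vector about the world's x, y, z scaled (see below). A call has 1 to 12 rows; each row is the pose to reach, as a shift and turn from the pose commanded when the call began; what a row does not reach only later rows make up. The controller multiplies each number of a shift by 400 mm and each number of a turn by pi/2 rad. A row lasts 1/12 s, in which the tool goes at most 41.7 mm and 7.16 degrees, less where a joint would pass 70% of its speed; a pose out of reach is approached as far as the arm can. A call with a number of a shift or a turn outside -1 to 1 is refused whole. A call with a gripper value outside its range is refused whole. "jaw" is the opening, from -1 (shut) to 1 (fully open), set as the call begins (left out, the last holds). The fingers move at their own pace and stop on an object; the grip force is fixed at half the most. Time passes only in rows, so rows that repeat a pose let the fingers close. It gives the time, the measured TCP pose, the force and the opening at its end, in the units of the state.
- arm.read_state(): the state, without advancing time (a new reading comes with each control period).
- arm.get_image(name): name is "scene" or "side" or "wrist"; returns a dict with "image" (384x512x3 uint8, red, green, blue), "camera_matrix" (3x3 intrinsics, pixels), "world_from_camera" (4x4, takes a point from camera to world coordinates). Camera axes: x right, y up, looking along -z (the intrinsics and any distortion apply to the point x, -y, -z); pixel columns grow to the right and rows downward; lengths in mm; the calibration is good to about 2 mm. A picture is of the moment at which its call begins. There is no depth.
- arm.job_done(): hands the job in, once; it reports no verdict.
The state is a dict: "clock": time; "joints": joint angles; "joint_vel": joint speeds; "joint_efforts": joint torques, N m; "position": TCP position; "ee_rot": TCP orientation; "contact_force": force on the tool from outside, world axes, zero at the start; "wrist_torque": the same for the moment, N m; "gripper_width": finger opening in mm.
Only numpy, scipy, OpenCV 4.12 (cv2) and the standard library are available. Lean on these libraries where they do the work, as an engineer would, in place of code of your own. Each camera call takes 0.05 s, during which the arm holds its last target.

TASK

Pack up the demonstration kit: first stand the yellow slide box upright in the empty bay of the blue carrying case, close to one end of the bay so that there is room left, then stand the red-lidded sample jar upright beside it, both down on the floor of the case. Set each one down rather than dropping it in, and leave the blue-lidded jar standing where it is.

Things in the scene. Friction and masses are not known exactly. Their poses are not given: they have to be found in the camera images.
- case_bay (a point): Centre of the empty bay, 106 mm (x) by 120 mm (y), on the inner floor of the blue, fixed, open case (116 x 185 x 40 mm); this floor is 5 mm above the work surface, the rim 35 mm above this point. Walls 5 mm; at the +y end fixed black foam with white-capped vials, no higher than the rim. Box (long side along x) and jar fit side by side along y, 10 mm to spare at each side and between.
- slide_box: Yellow slide box, loose, standing on edge: 86 mm along its x, 36 mm thick (y), 95 mm high (z), 100-210 g; origin: centre of underside. Grip it across the 36 mm, above the case rim; it goes in first, as later a finger hardly fits between. A black twin is not wanted. Two boxes and two jars start over 140 mm apart either side of the case, places vary. Low pale dishes lie beyond the case.
- red_jar: Closed round sample jar, loose, rigid: white body, red band and red lid, 54 mm diameter over body and lid, 95 mm high (lid: top 24 mm), 110-225 g. Origin: centre of its underside, z up through the lid. It can be gripped from any side; in the case, fingers closing along the bay's x, above the rim, keep clear of the slide box.
- blue_jar: Sample jar of the same shape and size (54 mm diameter, 95 mm high) with a blue lid and band; not wanted, it stays where it stands. Origin at the centre of its underside, z up.
Not all that is in view belongs to the job. What is shaped like the part that bears case_bay but brown is not meant. There is more than one size of the slide_box; the one meant has the size given above.

How it is judged (in metres and radians):
On the way, in this order (a step that is already met when the one before it is completed fails the run):
1. the yellow slide box stands upright on the floor of the bay, let go, before the jar goes in (x of slide_box in the frame of case_bay between -0.035 and 0.035 m and y of slide_box in the frame of case_bay between -0.05 and 0.05 m and z of slide_box in the frame of case_bay below 0.012 m and angle between slide_box's own z axis and vertical below 0.18 rad and linear speed of slide_box below 0.03 m/s and contact force between the fingers and slide_box below 0.1 N), for 0.2 s.
2. the red-lidded jar stands upright on the floor of the bay beside the slide box, let go (x of red_jar in the frame of case_bay between -0.035 and 0.035 m and y of red_jar in the frame of case_bay between -0.042 and 0.042 m and z of each of red_jar, slide_box in the frame of case_bay below 0.012 m and angle between each of red_jar, slide_box's own z axis and vertical below 0.18 rad and x of slide_box in the frame of case_bay between -0.035 and 0.035 m and y of slide_box in the frame of case_bay between -0.05 and 0.05 m and linear speed of red_jar below 0.03 m/s and contact force between the fingers and red_jar below 0.1 N), for 0.2 s.
At the end, for the whole second after the job is handed in: The yellow slide box and the red-lidded jar both stand in the bay of the blue case: undersides within 12 mm of its floor, upright within 10 degrees (0.18 rad), origins within the bay (35 mm of its centre along x; along y 50 mm for the box, 42 mm for the jar), let go and at rest (all of step 2 and linear speed of slide_box below 0.03 m/s and contact force between the fingers and slide_box below 0.1 N); the robot touches nothing.
It fails at once if the slide box or the jar is let go over the case with its underside more than 30 mm above the floor of the case ((horizontal distance between slide_box and case_bay below 0.12 m and z of slide_box in the frame of case_bay above 0.03 m and contact force between the fingers and slide_box below 0.02 N) or (horizontal distance between red_jar and case_bay below 0.12 m and z of red_jar in the frame of case_bay above 0.03 m and contact force between the fingers and red_jar below 0.02 N)).
It fails at once if the blue-lidded jar is shifted by more than 30 mm or tipped (distance of blue_jar from where it was at the start of the episode above 0.03 m or angle between blue_jar's own z axis and vertical above 0.35 rad).
It also fails if it takes over 58 s, if anything falls off the work surface, if the arm or the gripper's body presses on something with over 40 N, if the wrist force passes 120 N, or if a joint passes its speed limit or range.

## Working session

There is one attempt and no reset: what is moved stays moved. The work goes in short steps, Python scripts to look and compute and a tool call to move; the robot and the scene stay as the last step left them, time stands still between calls to the robot, and variables do not carry over. Pictures are saved under pics/ and viewed, and the job is handed in when it is done.

Besides the shell and the picture viewer there is one more tool, called after "Emit:" as name(argument=value, ...) on one line, values as JSON. step_arm: Moves the arm, as the interface text tells. Shifts and turns lie within -1 to 1; 1 stands for 400 mm of shift or pi/2 rad of turn. Its arguments: {"type":"object","properties":{"series":{"type":"array","items":{"type":"array","items":{"type":"number","minimum":-1,"maximum":1}}},"jaw":{"type":"number"}},"required":["series"]}

```bash
ls; mkdir -p pics; python3 - <<'E'
from bench import arm
import cv2,json
print(arm.hold_point_z, arm.read_state())
for n in ["scene","side","wrist"]:
    d=arm.get_image(n); cv2.imwrite(f"pics/{n}0.png",d["image"][:,:,::-1])
    print(n,d["camera_matrix"],d["world_from_camera"],[k for k in d])
E
```

```text
pics
18.700000000000003 {'clock': 0.0, 'joints': array([ 1.38262159e+00,  3.85563463e-01,  6.60867833e-03, -4.85762784e-04,
       -1.19401360e+00, -2.58630034e-01]), 'joint_vel': array([-0.00083418, -0.00044993, -0.00079579, -0.00086079,  0.001394  ,
        0.00129327]), 'joint_efforts': array([ 3.55506718e-04, -3.92287624e+01,  1.88399470e+01,  4.18612137e+00,
       -4.69117003e-03, -2.62673638e-06]), 'position': array([269.74989044, 563.07714485, 207.81273467]), 'ee_rot': array([ 9.75128844e-01, -2.21635980e-01, -1.87356439e-04,  1.09330655e-03]), 'contact_force': array([ 0.14180264,  0.52785505, -0.29929124]), 'wrist_torque': array([0.01723929, 0.00667831, 0.01743603]), 'gripper_width': 85.40469134678123}
scene [[454.95849359   0.         260.24723502]
 [  0.         454.95849359 187.46351656]
 [  0.           0.           1.        ]] [[ 3.25829273e-01 -6.34480585e-01  7.00906322e-01  1.30896456e+03]
 [ 9.45390289e-01  2.11980083e-01 -2.47591693e-01 -2.72338393e+02]
 [ 8.51394237e-03  7.43302651e-01  6.68901100e-01  8.02526849e+02]
 [ 0.00000000e+00  0.00000000e+00  0.00000000
[... 269 characters left out ...]

 [-2.82725025e-01  7.42947300e-01 -6.06709049e-01 -6.86883934e+02]
 [ 1.87314407e-03  6.32941458e-01  7.74197392e-01  9.22710293e+02]
 [ 0.00000000e+00  0.00000000e+00  0.00000000e+00  1.00000000e+00]] ['image', 'camera_matrix', 'world_from_camera']
wrist [[329.65927195   0.         253.36425432]
 [  0.         329.65927195 191.41058874]
 [  0.           0.           1.        ]] [[-4.32223642e-01  8.70647582e-01  2.34852105e-01  3.29105482e+02]
 [-9.01765161e-01 -4.17747248e-01 -1.10936161e-01  5.34091300e+02]
 [ 1.52252012e-03 -2.59730678e-01  9.65679893e-01  3.72988915e+02]
 [ 0.00000000e+00  0.00000000e+00  0.00000000e+00  1.00000000e+00]] ['image', 'camera_matrix', 'world_from_camera']
```

View pics/scene0.png

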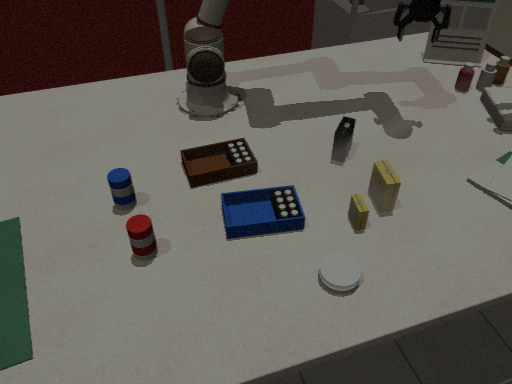

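View pics/side0.png

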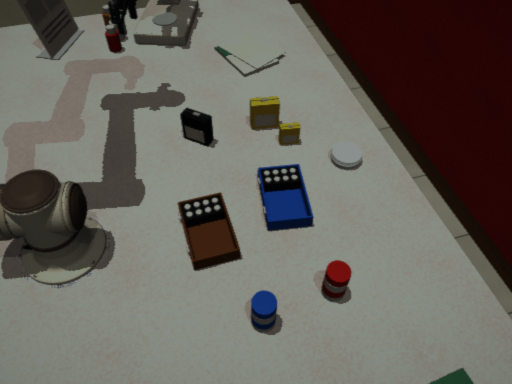

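View pics/wrist0.png

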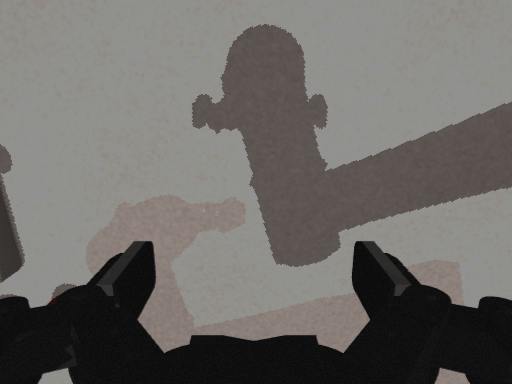

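The scene view shows the large yellow box at (385,187), the small one at (359,212), the blue case at (262,211), the red jar at (142,236) and the blue jar at (121,188). In the side view the large box is at (265,113), the case at (284,196) and the red jar at (337,280). Next I'll enlarge and measure.

```bash
cat > h.py <<'E'
import numpy as np, cv2
from bench import arm
def get(n): 
    return arm.get_image(n)
def ray(d,u,v):
    K=d["camera_matrix"];T=d["world_from_camera"]
    p=np.array([(u-K[0,2])/K[0,0],(v-K[1,2])/K[1,1],1.]); p=np.array([p[0],-p[1],-p[2]])
    return T[:3,3],T[:3,:3]@p
def onz(d,u,v,z):
    o,r=ray(d,u,v); return o+r*(z-o[2])/r[2]
def proj(d,P):
    K=d["camera_matrix"];T=d["world_from_camera"]
    c=T[:3,:3].T@(np.asarray(P,float)-T[:3,3]); c=np.array([c[0],-c[1],-c[2]])
    return (K@(c/c[2]))[:2]
def crop(d,name,u0,v0,u1,v1,s):
    im=d["image"][v0:v1,u0:u1,::-1]
    cv2.imwrite(f"pics/{name}.png",cv2.resize(im,None,fx=s,fy=s,interpolation=cv2.INTER_CUBIC))
def hsv(d): return cv2.cvtColor(d["image"],cv2.COLOR_RGB2HSV)
E
python3 - <<'E'
from h import *
s=get("scene"); d=get("side")
crop(s,"s_r",310,100,440,240,4); crop(s,"s_c",170,130,310,245,5); 
crop(d,"d_r",170,80,320,160,5); crop(d,"d_c",170,150,320,275,5)
for n,c in(("scene",s),("side",d)):
    H=hsv(c)
    for nm,lo,hi in(("yel",(20,110,50),(35,255,255)),("blue",(105,120,40),(130,255,255)),("red",(0,150,60),(6,255,255)),("red2",(172,150,60),(180,255,255))):
        m=cv2.inRange(H,lo,hi)
        k,_,st,ce=cv2.connectedComponentsWithStats(m)
        print(n,nm,[(st[i].tolist()) for i in range(1,k) if st[i,4]>60])
E
```

```text
scene yel [[375, 161, 26, 28, 313], [352, 194, 17, 37, 339]]
scene blue [[107, 168, 23, 21, 314], [221, 185, 84, 54, 2475], [113, 196, 15, 9, 71]]
scene red [[126, 215, 25, 18, 335]]
scene red2 []
side yel [[250, 96, 50, 49, 942]]
side blue [[258, 164, 55, 59, 1561], [252, 291, 25, 25, 514]]
side red [[326, 261, 25, 22, 415]]
side red2 []
```

View pics/s_r.png

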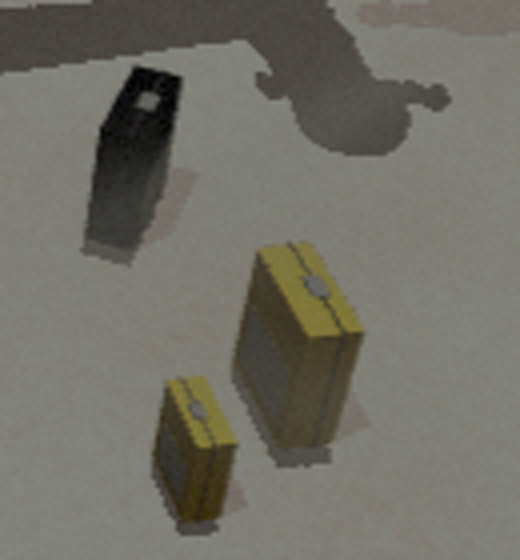

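View pics/s_c.png

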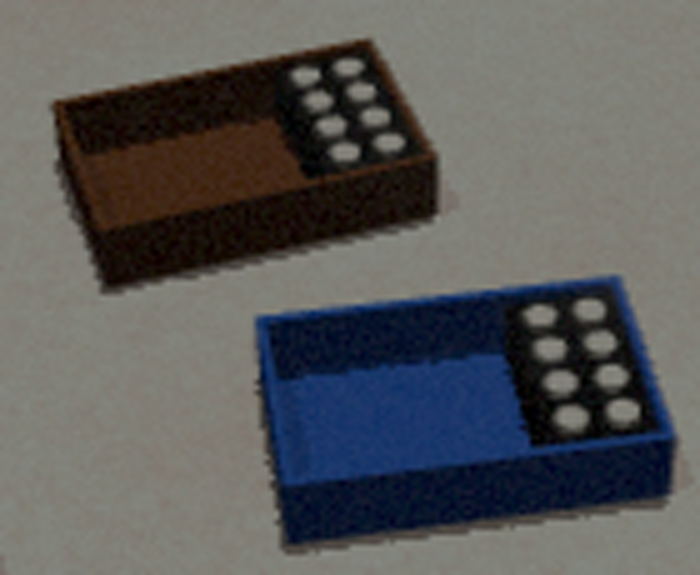

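View pics/d_r.png

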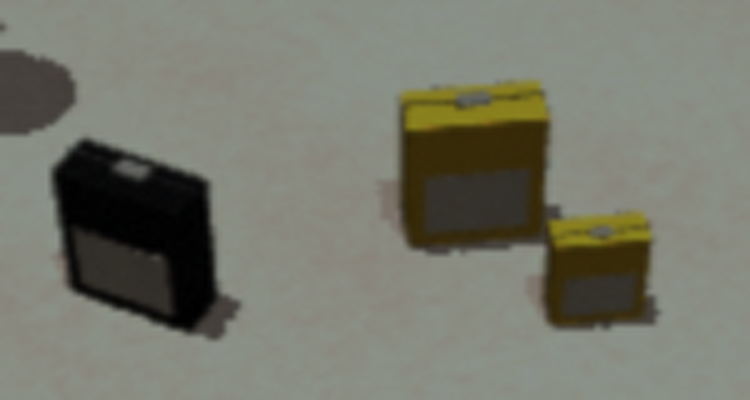

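View pics/d_c.png

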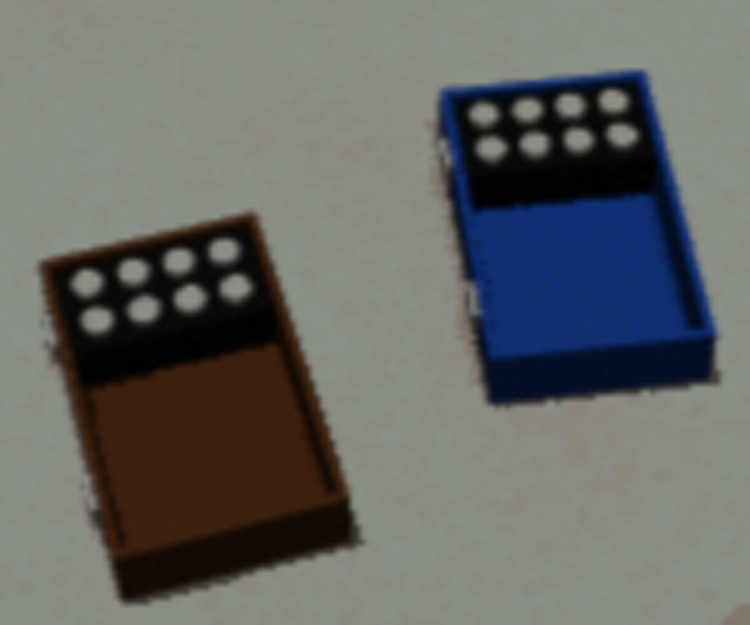

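The enlarged pictures show the rim corners of the case and the top corners of both yellow boxes clearly. I'll cast those onto their planes.

```bash
python3 - <<'E'
from h import *
np.set_printoptions(precision=1,suppress=True)
s=get("scene"); d=get("side")
def q(cam,pts,u0,v0,sc,z):
    P=np.array([onz(cam,u0+(u+.5)/sc-.5,v0+(v+.5)/sc-.5,z)[:2] for u,v in pts])
    e=np.roll(P,-1,0)-P
    print(P.tolist() if 0 else P.round(1).tolist(),"c",P.mean(0),"len",np.linalg.norm(e,axis=1),"ang",np.degrees(np.arctan2(e[:,1],e[:,0])))
q(s,[(258,318),(620,278),(677,437),(288,485)],170,130,5,40)
q(d,[(442,90),(645,72),(715,333),(490,360)],170,150,5,40)
print("box");q(s,[(260,247),(305,243),(362,332),(305,337)],310,100,4,95)
q(d,[(400,95),(540,83),(547,122),(405,130)],170,80,5,95)
print("small z60");q(s,[(167,380),(200,377),(237,443),(200,447)],310,100,4,64)
q(d,[(548,220),(648,213),(650,238),(553,246)],170,80,5,64)
# jars: lid contours -> top ellipse approx; use blob centre of lid at mid height
for nm,lo,hi in(("blue",(105,120,40),(130,255,255)),("red",(0,150,60),(6,255,255))):
  for cam,n in((s,"s"),(d,"d")):
    m=cv2.inRange(hsv(cam),lo,hi); k,_,st,ce=cv2.connectedComponentsWithStats(m)
    for i in range(1,k):
        if st[i,4]>200 and st[i,4]<700: 
            x,y,w,h,a=st[i]; o=cam["world_from_camera"][:3,3]
            # column centre & top of the lid: top pixel = far edge of top circle at z95
            p=onz(cam,x+w/2-.5,y-.0,95); v=(o-p)[:2]; v/=np.linalg.norm(v)
            print(nm,n,st[i],"centre",(p[:2]+v*27), "blob@83",onz(cam,*ce[i],87)[:2])
E
```

```text
[[499.4, -88.4], [528.5, 92.5], [640.8, 75.6], [612.4, -105.3]] c [570.3  -6.4] len [183.2 113.5 183.1 114.3] ang [ 80.9  -8.6 -98.9 171.5]
[[528.6, 89.7], [641.1, 70.9], [612.5, -108.4], [498.5, -92.3]] c [570.2 -10. ] len [114.  181.5 115.1 184.5] ang [ -9.5 -99.1 172.   80.6]
box
[[566.0, 291.5], [571.4, 320.3], [656.1, 308.5], [649.4, 274.2]] c [610.7 298.6] len [29.3 85.6 35.  85.1] ang [  79.4   -7.9 -101.2  168.2]
[[570.7, 317.6], [655.1, 304.9], [647.4, 269.0], [564.5, 285.6]] c [609.4 294.3] len [85.3 36.7 84.6 32.7] ang [  -8.6 -102.   168.7   79. ]
small z60
[[628.4, 199.4], [632.3, 219.4], [689.1, 212.8], [685.2, 191.0]] c [658.7 205.6] len [20.4 57.2 22.2 57.5] ang [  78.9   -6.6 -100.1  171.6]
[[633.0, 219.5], [691.7, 208.7], [685.2, 187.9], [628.6, 197.3]] c [659.6 203.4] len [59.7 21.8 57.4 22.6] ang [ -10.4 -107.2  170.6   78.8]
blue s [107 168  23  22 331] centre [ 418.1 -314.1] blob@83 [ 415.8 -320.3]
blue d [252 291  25  25 515] centre [ 414.9 -321.7] blob@83 [ 417. -318.]
red s [126 215  25  18 336] centre [ 595.  -290.7] blob@83 [ 585.  -294.7]
red d [326 261  25  22 415] centre [ 584.3 -294.9] blob@83 [ 594.5 -293.5]
```

Case centre is about (570,-8) with its y axis at 80.9°, so the bay centre is about (566,-35). The large box is at (610,296), turned -9.8°, and the red jar is at (590,-294). I'll move above the box.

Emit:
step_arm(series=[[0.2,-0.16,0,0,0,0.05],[0.4,-0.32,0,0,0,0.1],[0.6,-0.48,0,0,0,0.15],[0.75,-0.6,0,0,0,0.176],[0.85,-0.668,0,0,0,0.176],[0.85,-0.668,0,0,0,0.176],[0.85,-0.668,0,0,0,0.176],[0.85,-0.668,0,0,0,0.176],[0.85,-0.668,0,0,0,0.176],[0.85,-0.668,0,0,0,0.176],[0.85,-0.668,0,0,0,0.176],[0.85,-0.668,0,0,0,0.176]], jaw=1)

```text
clock: 1.35
position: [612.6, 293.3, 208.0]
ee_rot: [0.996, -0.088, -0.0, 0.0]
contact_force: [0.6, -0.2, -0.6]
gripper_width: 85.1
```

```bash
python3 - <<'E'
from h import *
from scipy.spatial.transform import Rotation as R
s=arm.read_state(); print(s["clock"],s["position"],s["joints"],R.from_quat(s["ee_rot"]).as_matrix()[:,1])
w=get("wrist"); cv2.imwrite("pics/w1.png",w["image"][:,:,::-1])
E
```

```text
1.35 [612.60378956 293.34065308 207.96280129] [ 6.84300927e-01  4.79084527e-01  1.56013368e-01  4.87058348e-04
 -1.24863220e+00  7.10770795e-01] [-0.17466938 -0.98462664  0.00098876]
```

View pics/w1.png

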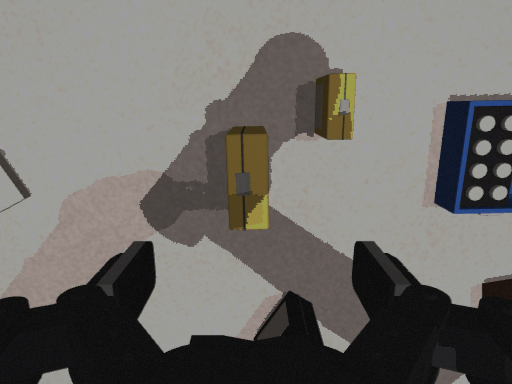

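The wrist view shows the box top spanning roughly columns 228-268 and rows 135-229, almost centred between the fingers, with the small box clear at (336,106).

```bash
python3 - <<'E'
from h import *
from scipy.spatial.transform import Rotation as R
np.set_printoptions(precision=1,suppress=True)
s=arm.read_state(); print(s["clock"],s["position"],R.from_quat(s["ee_rot"]).as_matrix()[:,1])
w=get("wrist"); crop(w,"w1c",200,110,300,240,5)
P=np.array([onz(w,u,v,95)[:2] for u,v in[(227.5,134.5),(268.5,134.5),(268.5,229.5),(228,229.5)]]); print(P,P.mean(0))
e=np.roll(P,-1,0)-P;print(np.linalg.norm(e,axis=1),np.degrees(np.arctan2(e[:,1],e[:,0])))
E
```

```text
1.4 [611.  294.9 208.1] [-0.2 -1.   0. ]
[[654.1 308.3]
 [648.2 274.6]
 [564.5 288.2]
 [570.9 324.2]] [609.4 298.8]
[34.2 84.8 36.5 84.8] [-100.   170.7   80.   -10.8]
```

View pics/w1c.png

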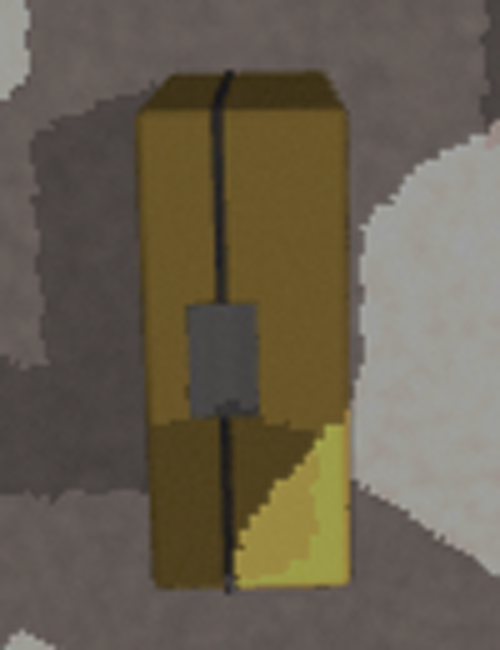

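Emit:
step_arm(series=[[0,0.002,0,0,0,0],[0,0.002,-0.05,0,0,0],[0,0.002,-0.1,0,0,0],[0,0.002,-0.15,0,0,0],[0,0.002,-0.2,0,0,0],[0,0.002,-0.24,0,0,0],[0,0.002,-0.28,0,0,0],[0,0.002,-0.32,0,0,0],[0,0.002,-0.36,0,0,0],[0,0.002,-0.39,0,0,0],[0,0.002,-0.39,0,0,0],[0,0.002,-0.39,0,0,0]])

```text
clock: 2.45
position: [609.3, 298.0, 52.8]
ee_rot: [0.996, -0.084, -0.0, 0.0]
contact_force: [0.3, 0.5, 0.3]
gripper_width: 85.3
```

```bash
python3 - <<'E'
from h import *
s=arm.read_state(); print(s["clock"],s["position"],s["contact_force"])
w=get("wrist"); cv2.imwrite("pics/w2.png",w["image"][:,:,::-1])
E
```

```text
2.45 [609.34482278 298.03515518  52.80894381] [0.2684359  0.48644621 0.25235125]
```

View pics/w2.png

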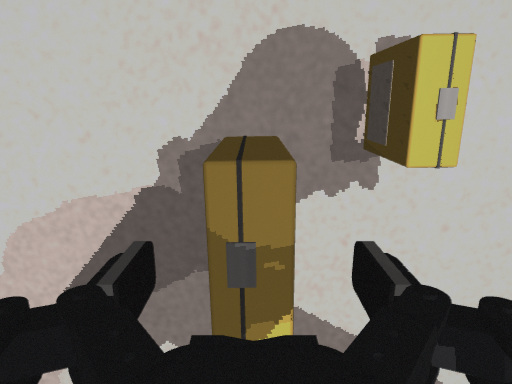

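The box (columns 205-295) sits centred between the fingers (155-353). I'll close the jaws.

Emit:
step_arm(series=[[0,0,0,0,0,0],[0,0,0,0,0,0],[0,0,0,0,0,0],[0,0,0,0,0,0],[0,0,0,0,0,0],[0,0,0,0,0,0],[0,0,0,0,0,0],[0,0,0,0,0,0],[0,0,0,0,0,0],[0,0,0,0,0,0]], jaw=-1)

```text
clock: 3.33
position: [610.7, 297.7, 53.9]
ee_rot: [0.996, -0.085, 0.001, -0.001]
contact_force: [0.2, 1.1, 5.2]
gripper_width: 34.7
```

Emit:
step_arm(series=[[0,0,0.01,0,0,0],[0,0,0.03,0,0,0],[0,0,0.06,0,0,0],[0,0,0.1,0,0,0],[0,0,0.14,0,0,0],[0,0,0.18,0,0,0],[0,0,0.22,0,0,0],[0,0,0.25,0,0,0],[0,0,0.27,0,0,0],[0,0,0.27,0,0,0],[0,0,0.27,0,0,0]])

```text
clock: 4.25
position: [609.7, 297.2, 160.9]
ee_rot: [0.996, -0.085, -0.0, -0.0]
contact_force: [0.1, 0.0, -2.3]
gripper_width: 34.7
```

```bash
python3 - <<'E'
from h import *
from scipy.spatial.transform import Rotation as R
s=arm.read_state(); print(s["clock"],s["position"],s["contact_force"],s["gripper_width"],R.from_quat(s["ee_rot"]).as_matrix())
w=get("wrist"); cv2.imwrite("pics/w3.png",w["image"][:,:,::-1])
w=get("side"); crop(w,"d3",150,30,350,200,4)
E
```

```text
4.25 [609.74375812 297.18318377 160.85900447] [ 0.06643956  0.01039116 -2.2677685 ] 34.65643044658153 [[ 9.85487751e-01 -1.69746094e-01 -3.94151524e-04]
 [-1.69745982e-01 -9.85487803e-01  3.03048338e-04]
 [-4.39872791e-04 -2.31744788e-04 -9.99999876e-01]]
```

View pics/w3.png

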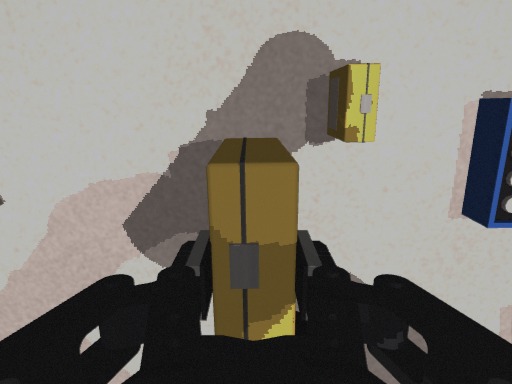

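View pics/d3.png

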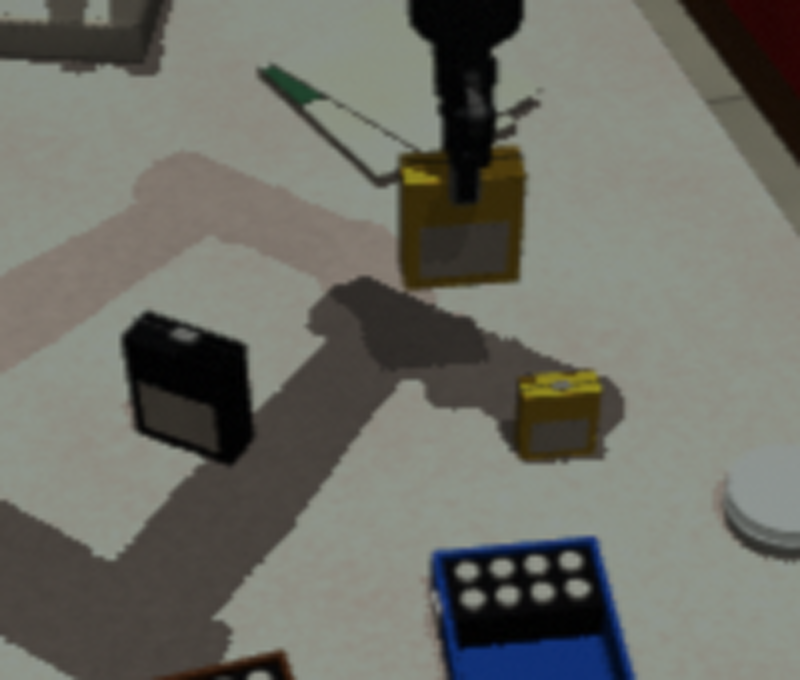

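The box is held upright with its underside about 108 mm up. I'll carry it over the bay, at the foam end.

Emit:
step_arm(series=[[-0.003,-0.02,0,0,0,0],[-0.009,-0.07,0,0,0,0],[-0.018,-0.14,0,0,0,0],[-0.029,-0.22,0,0,0,0.002],[-0.039,-0.3,0,0,0,0.004],[-0.051,-0.39,0,0,0,0.006],[-0.062,-0.48,0,0,0,0.008],[-0.074,-0.57,0,0,0,0.008],[-0.084,-0.65,0,0,0,0.008],[-0.092,-0.71,0,0,0,0.008],[-0.096,-0.74,0,0,0,0.008],[-0.0975,-0.752,0,0,0,0.008]])

```text
clock: 5.35
position: [570.0, -5.8, 160.5]
ee_rot: [0.997, -0.08, -0.001, 0.0]
contact_force: [-0.8, 0.4, -1.3]
gripper_width: 34.5
```

Emit:
step_arm(series=[[0,0,0,0,0,0],[0,0,0,0,0,0],[0,0,0,0,0,0],[0,0,0,0,0,0]])

```text
clock: 5.68
position: [571.3, -2.4, 160.8]
ee_rot: [0.997, -0.078, -0.0, -0.0]
contact_force: [-1.1, 0.7, -2.1]
gripper_width: 34.6
```

```bash
python3 - <<'E'
from h import *
from scipy.spatial.transform import Rotation as R
s=arm.read_state(); print(s["clock"],s["position"],s["contact_force"],s["gripper_width"],R.from_quat(s["ee_rot"]).as_matrix()[:,1])
w=get("wrist"); cv2.imwrite("pics/w4.png",w["image"][:,:,::-1])
w=get("scene"); crop(w,"s4",180,100,340,240,5)
w=get("side"); crop(w,"d4",220,100,340,240,5)
E
```

```text
5.6833 [571.26107525  -2.40548674 160.76285547] [-1.12495535  0.74578104 -2.09218116] 34.61028329631769 [-1.55477564e-01 -9.87839423e-01 -3.37900037e-05]
```

View pics/w4.png

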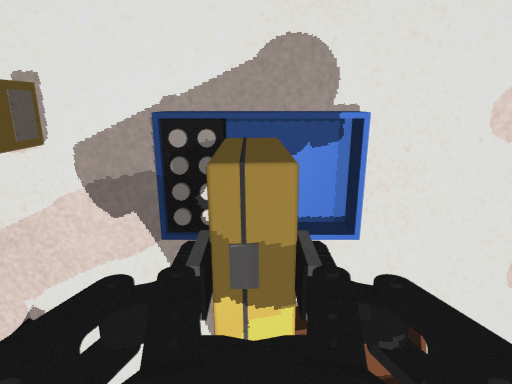

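View pics/s4.png

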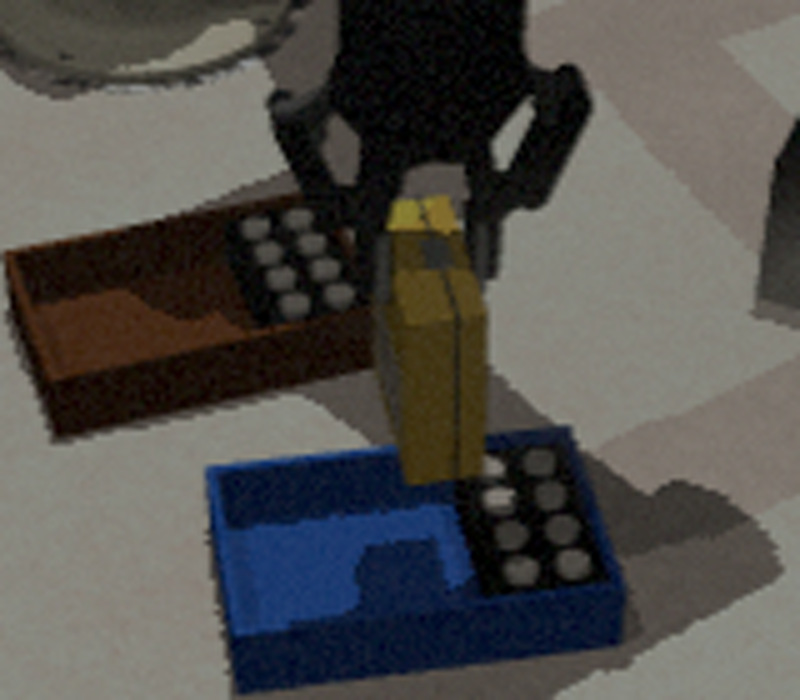

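View pics/d4.png

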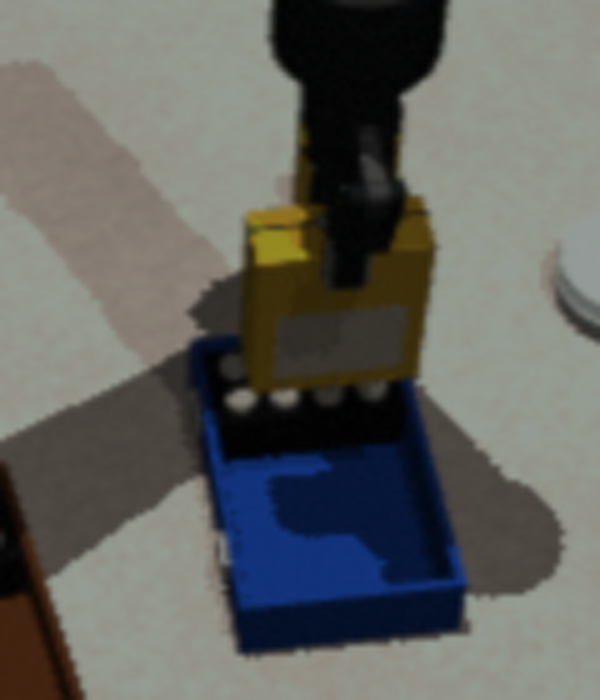

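The wrist view shows the case rim corners at (153,113), (369,113), (359,239) and (162,241), with the foam edge at column 226. I'll use these to refine the case pose.

```bash
python3 - <<'E'
from h import *
np.set_printoptions(precision=1,suppress=True)
print(arm.read_state()["position"])
w=get("wrist")
P=np.array([onz(w,u,v,40)[:2] for u,v in[(153,112.5),(369.5,112.5),(359,239.5),(162.5,241)]]); print(P,P.mean(0))
e=np.roll(P,-1,0)-P;print(np.linalg.norm(e,axis=1),np.degrees(np.arctan2(e[:,1],e[:,0])))
a=np.radians(-9.1);ex=np.array([np.cos(a),np.sin(a)]);ey=np.array([-ex[1],ex[0]])
for z in(33,38,40):
  print(z,[ (onz(w,u,v,z)[:2]-P.mean(0))@ey for u,v in[(226,120),(226,135)]])
E
```

```text
[571.1  -2.8 160.8]
[[ 641.3   71. ]
 [ 612.9 -109.4]
 [ 498.7  -92.1]
 [ 525.8   89.6]] [569.7 -10.2]
[182.6 115.5 183.8 117. ] [-99.  171.4  81.5  -9.1]
33 [np.float64(30.652636801626315), np.float64(30.9014280054611)]
38 [np.float64(30.246119439581015), np.float64(30.490662977414097)]
40 [np.float64(30.083512494762893), np.float64(30.326356966195288)]
```

Emit:
step_arm(series=[[-0.001,-0.004,0,0,0,0],[-0.001,-0.004,-0.02,0,0,0],[-0.001,-0.004,-0.05,0,0,0],[-0.001,-0.004,-0.08,0,0,0],[-0.001,-0.004,-0.11,0,0,0],[-0.001,-0.004,-0.14,0,0,0],[-0.001,-0.004,-0.17,0,0,0],[-0.001,-0.004,-0.2,0,0,0],[-0.001,-0.004,-0.22,0,0,0],[-0.001,-0.004,-0.235,0,0,0],[-0.001,-0.004,-0.245,0,0,0],[-0.001,-0.004,-0.245,0,0,0]])

```text
clock: 6.88
position: [570.2, -5.3, 62.1]
ee_rot: [0.997, -0.079, -0.001, 0.0]
contact_force: [0.1, -0.4, -1.7]
gripper_width: 34.8
```

Emit:
step_arm(series=[[0,0,-0.003,0,0,0],[0,0,-0.006,0,0,0],[0,0,-0.009,0,0,0],[0,0,-0.011,0,0,0],[0,0,-0.011,0,0,0],[0,0,-0.011,0,0,0]])

```text
clock: 7.38
position: [570.9, -5.1, 58.9]
ee_rot: [0.997, -0.079, 0.0, -0.0]
contact_force: [0.4, -0.1, -1.1]
gripper_width: 34.3
```

```bash
python3 - <<'E'
from h import *
s=arm.read_state(); print(s["clock"],s["position"],s["contact_force"],s["gripper_width"])
w=get("wrist"); cv2.imwrite("pics/w5.png",w["image"][:,:,::-1])
w=get("scene"); crop(w,"s5",180,100,340,240,5)
w=get("side"); crop(w,"d5",220,100,340,240,5)
E
```

```text
7.3833 [570.86681169  -5.12177579  58.86898633] [ 0.44708658 -0.08146279 -1.10931394] 34.30564198702858
```

View pics/w5.png

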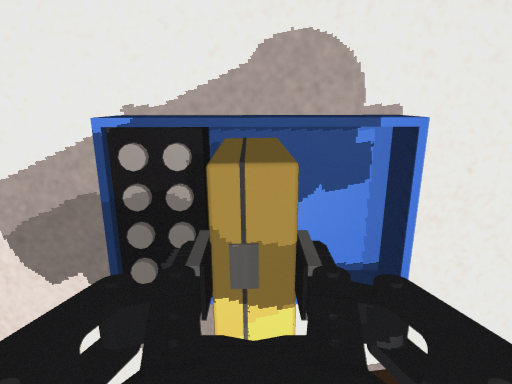

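View pics/s5.png

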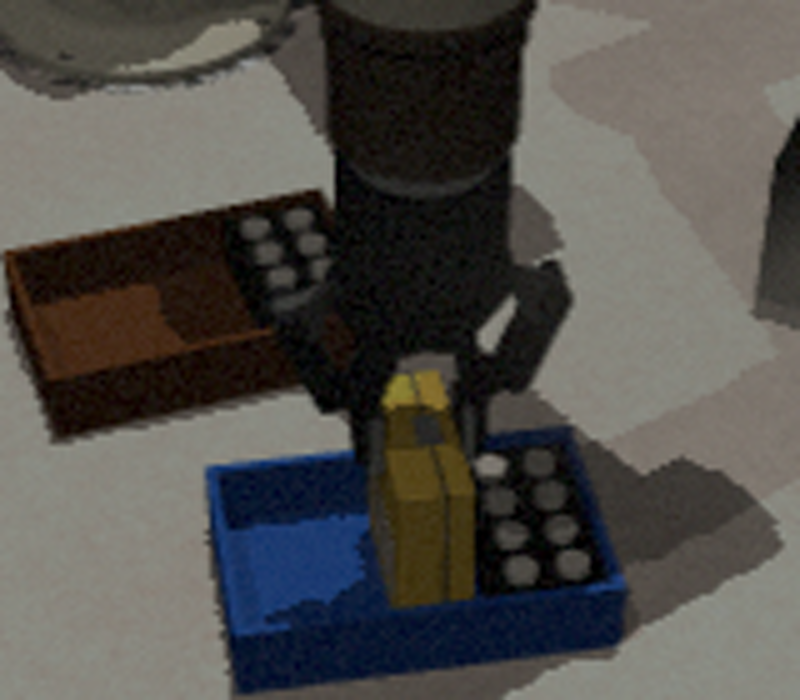

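View pics/d5.png

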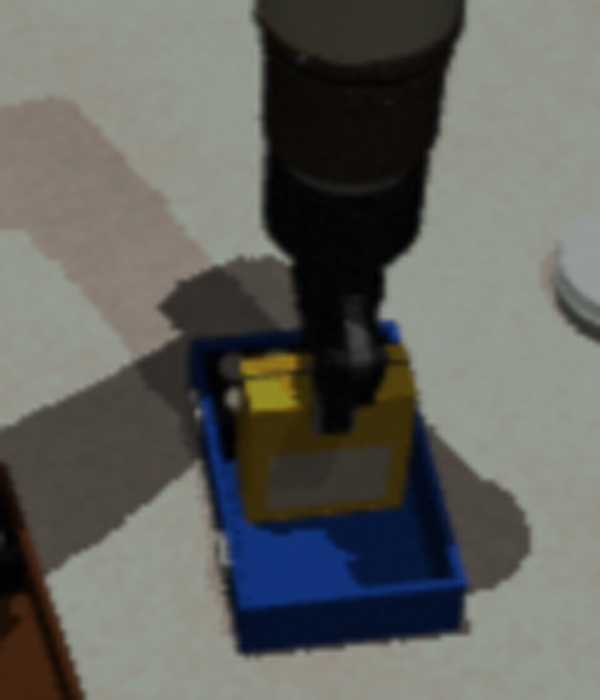

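The box stands in the bay, clear of the foam and the walls, with its underside about 1 mm off the floor. I'll touch down, then release.

Emit:
step_arm(series=[[0,0,-0.002,0,0,0],[0,0,-0.004,0,0,0],[0,0,-0.004,0,0,0],[0,0,-0.004,0,0,0]])

```text
clock: 7.87
position: [571.0, -5.0, 58.8]
ee_rot: [0.997, -0.078, 0.001, 0.0]
contact_force: [-4.0, 1.2, 9.1]
gripper_width: 34.6
```

Emit:
step_arm(series=[[0,0,0,0,0,0],[0,0,0,0,0,0],[0,0,0,0,0,0],[0,0,0,0,0,0],[0,0,0,0,0,0],[0,0,0,0,0,0],[0,0,0,0,0,0],[0,0,0,0,0,0],[0,0,0,0,0,0],[0,0,0,0,0,0]], jaw=1)

```text
clock: 8.7
position: [570.6, -5.2, 56.9]
ee_rot: [0.997, -0.079, -0.0, 0.0]
contact_force: [0.5, -0.5, -0.6]
gripper_width: 85.4
```

Emit:
step_arm(series=[[0,0,0.02,0,0,0],[0,0,0.06,0,0,0],[0,0,0.11,0,0,0],[0,0,0.17,0,0,0],[0,0,0.23,0,0,0],[0,0,0.29,0,0,0],[0,0,0.35,0,0,0],[0,0,0.38,0,0,0],[0,0,0.38,0,0,0],[0,0,0.38,0,0,0],[0,0,0.38,0,0,0]])

```text
clock: 9.62
position: [569.8, -5.2, 208.0]
ee_rot: [0.997, -0.079, -0.001, 0.0]
contact_force: [-0.7, -0.0, 0.4]
gripper_width: 85.9
```

```bash
python3 - <<'E'
from h import *
from scipy.spatial.transform import Rotation as R
s=arm.read_state(); print(s["clock"],s["position"],s["joints"],R.from_quat(s["ee_rot"]).as_matrix()[:,1])
w=get("wrist"); cv2.imwrite("pics/w6.png",w["image"][:,:,::-1])
E
```

```text
9.6167 [569.78803856  -5.18643383 208.00370985] [ 2.74809489e-01  2.92777023e-01 -1.30524962e-01 -6.45108334e-04
 -1.14925997e+00  1.13820279e+00] [-1.57391160e-01 -9.87536318e-01  2.06240979e-04]
```

View pics/w6.png

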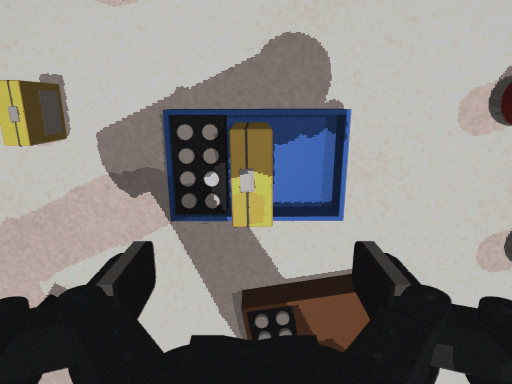

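The box stands in the bay beside the foam (top at columns 231-272, rows 140-227), with free room to its right. Next is the red jar, turning the jaws a quarter turn.

Emit:
step_arm(series=[[0.002,-0.03,0,0,0,-0.04],[0.006,-0.09,0,0,0,-0.11],[0.011,-0.17,0,0,0,-0.18],[0.017,-0.25,0,0,0,-0.25],[0.022,-0.33,0,0,0,-0.32],[0.028,-0.42,0,0,0,-0.39],[0.034,-0.51,0,0,0,-0.46],[0.04,-0.6,0,0,0,-0.53],[0.044,-0.66,0,0,0,-0.6],[0.046,-0.7,0,0,0,-0.67],[0.048,-0.72,0,0,0,-0.74],[0.048,-0.72,0,0,0,-0.81]])

```text
clock: 10.67
position: [588.9, -295.2, 206.5]
ee_rot: [0.752, -0.659, -0.002, 0.001]
contact_force: [0.1, 0.8, -0.0]
gripper_width: 85.2
```

Emit:
step_arm(series=[[0,0,0,0,0,-0.07],[0,0,0,0,0,-0.14],[0,0,0,0,0,-0.19],[0,0,0,0,0,-0.19],[0,0,0,0,0,-0.19],[0,0,0,0,0,-0.19],[0,0,0,0,0,-0.19]])

```text
clock: 11.25
position: [589.7, -293.1, 208.4]
ee_rot: [-0.65, 0.76, 0.0, -0.0]
contact_force: [0.6, 0.8, -0.2]
gripper_width: 85.2
```

```bash
python3 - <<'E'
from h import *
from scipy.spatial.transform import Rotation as R
np.set_printoptions(precision=1,suppress=True)
s=arm.read_state(); print(s["clock"],s["position"],s["joints"],np.degrees(R.from_quat(s["ee_rot"]).as_euler('ZYX')),R.from_quat(s["ee_rot"]).as_matrix()[:,1])
w=get("wrist"); cv2.imwrite("pics/w7.png",w["image"][:,:,::-1])
m=cv2.inRange(hsv(w),(0,120,40),(8,255,255))|cv2.inRange(hsv(w),(172,120,40),(180,255,255))
cs,_=cv2.findContours(m,cv2.RETR_EXTERNAL,cv2.CHAIN_APPROX_NONE)
for c in cs:
    if cv2.contourArea(c)>300: print(cv2.boundingRect(c),cv2.contourArea(c),cv2.minEnclosingCircle(c))
c=get("scene"); crop(c,"s7",180,130,340,240,5)
E
```

```text
11.25 [ 589.7 -293.1  208.4] [-0.2  0.4  0.1 -0.  -1.2  0.1] [-99.    0.  179.9] [-1.   0.2  0. ]
(220, 146, 60, 63) 2899.5 ((249.5, 177.0), 31.468338012695312)
```

View pics/w7.png

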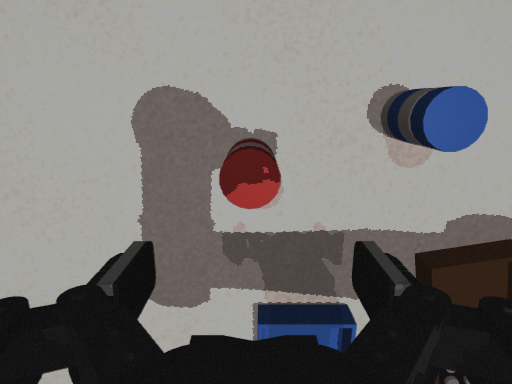

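View pics/s7.png

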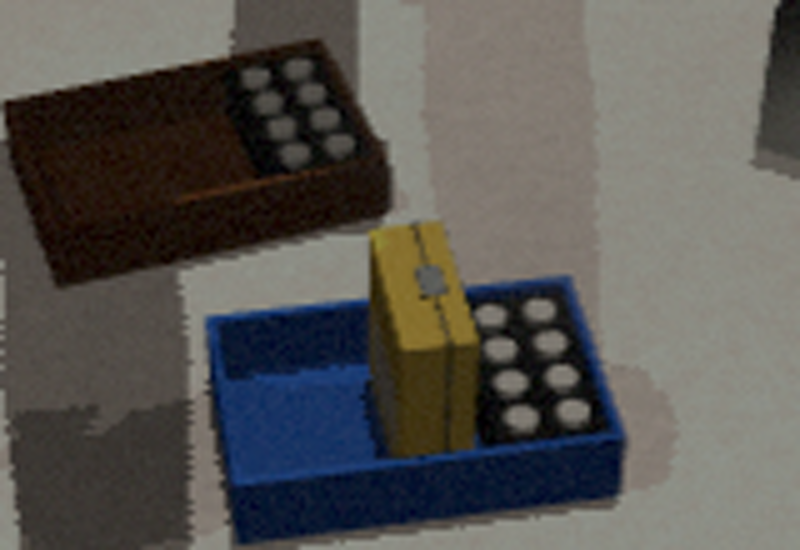

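The box stands square in the bay. In the wrist view the red lid's top disc spans columns 220-280 and rows 149-209. I'll compute its centre.

```bash
python3 - <<'E'
from h import *
np.set_printoptions(precision=1,suppress=True)
w=get("wrist"); print(arm.read_state()["position"])
for uv in[(249.5,178.5),(219.5,178),(280,178),(250,208.5)]: print(onz(w,*uv,95))
# case_box from scene s7 top corners
c=get("scene");P=np.array([onz(c,180+u/5-.4,130+v/5-.4,100)[:2] for u,v in[(369,229),(440,222),(478,346),(400,350)]]);print(P,P.mean(0))
Q=np.array([onz(c,180+u/5-.4,130+v/5-.4,40)[:2] for u,v in[(208,318),(571,278),(626,437),(237,485)]]);
a=np.radians(-9.1);ex=np.array([np.cos(a),np.sin(a)]);ey=np.array([-ex[1],ex[0]])
b=Q.mean(0)-27.5*ey;D=P.mean(0)-b;print("bay",b,"box in bay",D@ex,D@ey)
E
```

```text
[ 589.8 -293.1  208.8]
[ 592.8 -296.6   95. ]
[ 618.4 -301.1   95. ]
[ 566.6 -292.9   95. ]
[ 596.7 -269.6   95. ]
[[527.1 -13.8]
 [533.   20. ]
 [619.5   7.2]
 [610.8 -26.9]] [572.6  -3.4]
bay [565.9 -33.7] box in bay 1.8039706162679536 30.95935026078166
```

Emit:
step_arm(series=[[0.005,-0.007,0,0,0,0],[0.005,-0.007,-0.05,0,0,0],[0.005,-0.007,-0.1,0,0,0],[0.005,-0.007,-0.15,0,0,0],[0.005,-0.007,-0.2,0,0,0],[0.005,-0.007,-0.24,0,0,0],[0.005,-0.007,-0.28,0,0,0],[0.005,-0.007,-0.32,0,0,0],[0.005,-0.007,-0.36,0,0,0],[0.005,-0.007,-0.39,0,0,0],[0.005,-0.007,-0.39,0,0,0],[0.005,-0.007,-0.39,0,0,0]])

```text
clock: 12.45
position: [591.7, -296.1, 52.5]
ee_rot: [-0.649, 0.761, 0.0, -0.0]
contact_force: [-0.1, 0.4, 0.8]
gripper_width: 85.1
```

```bash
python3 - <<'E'
from h import *
w=get("wrist"); cv2.imwrite("pics/w8.png",w["image"][:,:,::-1])
E
```

```text
(no output)
```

View pics/w8.png

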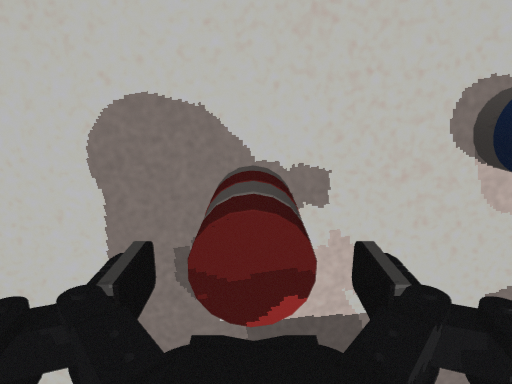

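The lid disc (columns 188-316, centre 252) sits midway between the fingers. I'll close and lift.

Emit:
step_arm(series=[[0,0,0,0,0,0],[0,0,0,0,0,0],[0,0,0,0,0,0],[0,0,0,0,0,0],[0,0,0,0,0,0],[0,0,0,0,0,0],[0,0,0,0,0,0],[0,0,0,0,0,0],[0,0,0,0,0,0]], jaw=-1)

```text
clock: 13.25
position: [593.0, -296.4, 54.6]
ee_rot: [-0.649, 0.76, -0.001, 0.001]
contact_force: [0.9, 0.2, 5.8]
gripper_width: 51.9
```

Emit:
step_arm(series=[[0,0,0.01,0,0,0],[0,0,0.03,0,0,0],[0,0,0.06,0,0,0],[0,0,0.1,0,0,0],[0,0,0.14,0,0,0],[0,0,0.18,0,0,0],[0,0,0.22,0,0,0],[0,0,0.25,0,0,0],[0,0,0.27,0,0,0],[0,0,0.27,0,0,0],[0,0,0.27,0,0,0]])

```text
clock: 14.17
position: [591.7, -295.8, 161.1]
ee_rot: [-0.649, 0.761, 0.0, 0.0]
contact_force: [-0.5, 0.2, -1.8]
gripper_width: 51.9
```

```bash
python3 - <<'E'
from h import *
np.set_printoptions(precision=2,suppress=True)
s=arm.read_state(); print(s["position"],s["gripper_width"])
w=get("wrist"); cv2.imwrite("pics/w9.png",w["image"][:,:,::-1])
m=cv2.inRange(hsv(w),(0,120,40),(8,255,255))|cv2.inRange(hsv(w),(172,120,40),(180,255,255))
w=get("scene"); crop(w,"s9",80,120,240,280,5)
w=get("side"); crop(w,"d9",270,180,400,310,5)
E
```

```text
[ 591.67 -295.79  161.13] 51.93051295559618
```

View pics/w9.png

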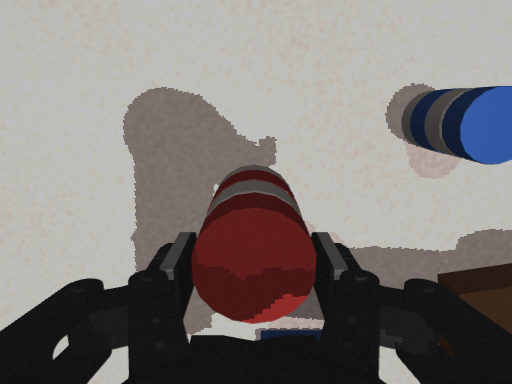

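View pics/d9.png

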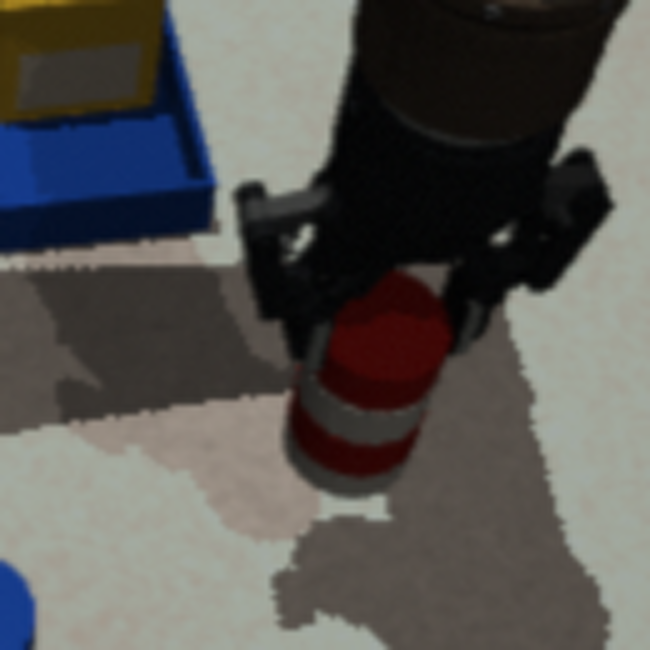

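The jar is held upright. I'll check its offset from the TCP before carrying it.

```bash
python3 - <<'E'
from h import *
np.set_printoptions(precision=1,suppress=True)
w=get("wrist"); print(arm.read_state()["position"],onz(w,254,265,203),onz(w,254,323,203),onz(w,192,262,203),onz(w,316.5,262,203))
E
```

```text
[ 591.2 -295.8  159.6] [ 590.6 -298.5  203. ] [ 594.9 -271.5  203. ] [ 615.2 -303.8  203. ] [ 565.3 -295.8  203. ]
```

Emit:
step_arm(series=[[-0.002,0.02,0,0,0,0],[-0.007,0.06,0,0,0,0],[-0.015,0.12,0,0,0,0],[-0.023,0.19,0,0,0,0],[-0.032,0.26,0,0,0,0],[-0.041,0.33,0,0,0,0],[-0.049,0.4,0,0,0,0],[-0.057,0.46,0,0,0,0],[-0.064,0.52,0,0,0,0],[-0.069,0.56,0,0,0,0],[-0.072,0.585,0,0,0,0],[-0.0735,0.595,0,0,0,0]])

```text
clock: 15.37
position: [561.9, -55.8, 161.0]
ee_rot: [-0.65, 0.76, 0.0, 0.0]
contact_force: [-1.1, -1.1, -2.1]
gripper_width: 51.7
```

Emit:
step_arm(series=[[0,0,0,0,0,0],[0,0,0,0,0,0],[0,0,0,0,0,0],[0,0,0,0,0,0]])

```text
clock: 15.7
position: [562.4, -58.8, 160.8]
ee_rot: [-0.649, 0.761, 0.0, -0.0]
contact_force: [-0.1, -0.2, -1.0]
gripper_width: 51.5
```

```bash
python3 - <<'E'
from h import *
s=arm.read_state(); print(s["clock"],s["position"],s["contact_force"],s["gripper_width"])
w=get("wrist"); cv2.imwrite("pics/w10.png",w["image"][:,:,::-1])
w=get("scene"); crop(w,"s10",180,100,340,240,5)
w=get("side"); crop(w,"d10",220,100,350,240,4)
E
```

```text
15.7 [562.39314578 -58.78286698 160.7676181 ] [-0.12850071 -0.19497182 -1.04305652] 51.50170050859825
```

View pics/w10.png

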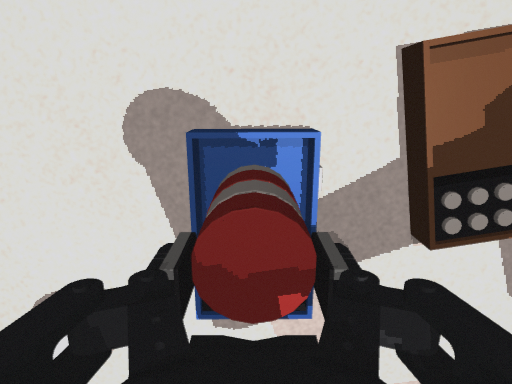

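View pics/s10.png

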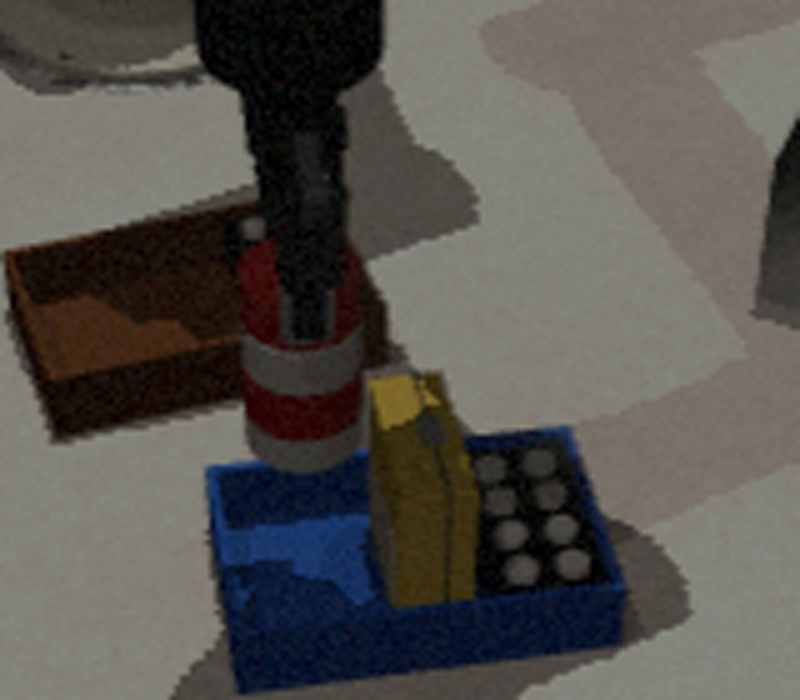

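View pics/d10.png

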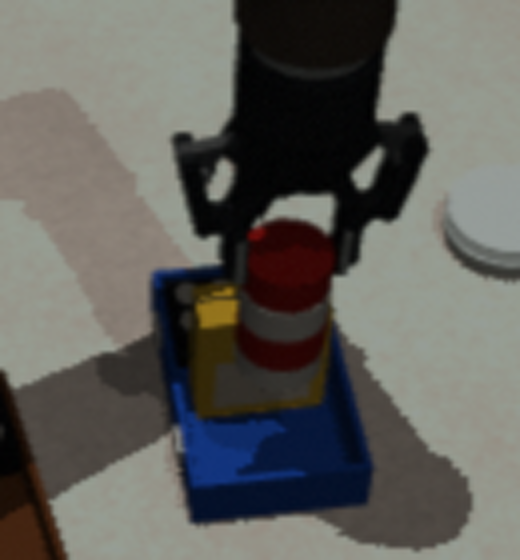

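The -y rim corners are at (188,131) and (321,131) in the wrist view, centred on the jar. I'll check the distance to that end wall before lowering.

```bash
python3 - <<'E'
from h import *
np.set_printoptions(precision=1,suppress=True)
w=get("wrist")
a=np.radians(-9.1);ex=np.array([np.cos(a),np.sin(a)]);ey=np.array([-ex[1],ex[0]])
E=(onz(w,188,130,40)+onz(w,321,130,40))[:2]/2
J=onz(w,254,265,203)[:2]; print(arm.read_state()["position"],E,J,"jar from outer end wall",(J-E)@ey,(J-E)@ex)
# scene: box edge near jar
E
```

```text
[562.4 -58.5 160.8] [ 554.7 -101.9] [561.9 -60.8] jar from outer end wall 41.684849459811076 0.5949535850712699
```

Emit:
step_arm(series=[[0,0,-0.005,0,0,0],[0,0,-0.02,0,0,0],[0,0,-0.05,0,0,0],[0,0,-0.08,0,0,0],[0,0,-0.11,0,0,0],[0,0,-0.14,0,0,0],[0,0,-0.17,0,0,0],[0,0,-0.2,0,0,0],[0,0,-0.22,0,0,0],[0,0,-0.235,0,0,0],[0,0,-0.245,0,0,0],[0,0,-0.245,0,0,0]])

```text
clock: 16.9
position: [562.0, -58.0, 62.1]
ee_rot: [-0.649, 0.761, 0.0, -0.001]
contact_force: [0.6, 0.4, -1.6]
gripper_width: 52.2
```

Emit:
step_arm(series=[[0,0,-0.003,0,0,0],[0,0,-0.006,0,0,0],[0,0,-0.009,0,0,0],[0,0,-0.011,0,0,0],[0,0,-0.011,0,0,0],[0,0,-0.011,0,0,0]])

```text
clock: 17.4
position: [562.9, -57.9, 59.6]
ee_rot: [-0.649, 0.761, -0.0, 0.001]
contact_force: [-2.1, 0.8, 4.7]
gripper_width: 52.0
```

```bash
python3 - <<'E'
from h import *
s=arm.read_state(); print(s["clock"],s["position"],s["contact_force"],s["gripper_width"])
w=get("scene"); crop(w,"s11",180,100,340,240,5)
w=get("side"); crop(w,"d11",220,100,350,240,4)
E
```

```text
17.4 [562.91834804 -57.89833592  59.5536461 ] [-2.05902399  0.84984491  4.67238886] 52.0122075196977
```

View pics/s11.png

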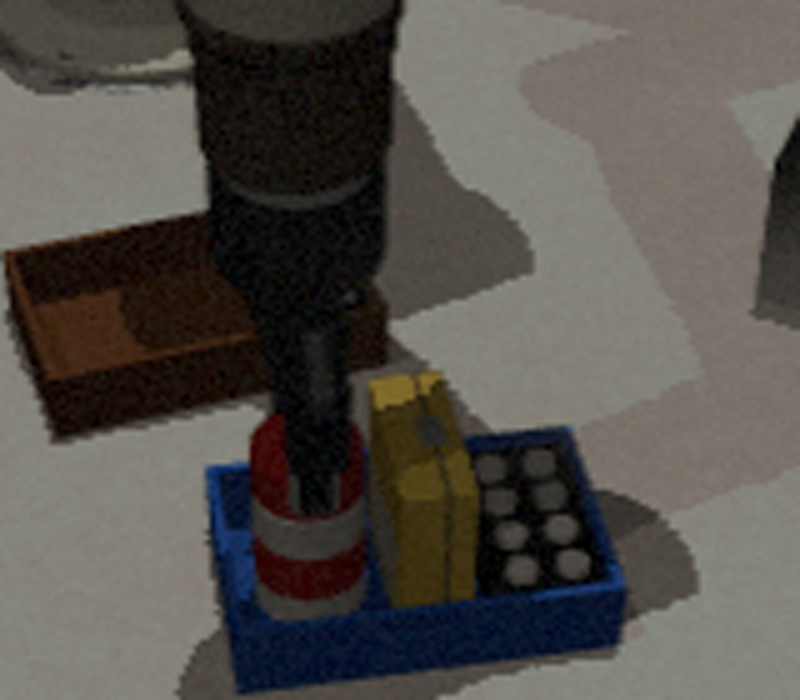

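View pics/d11.png

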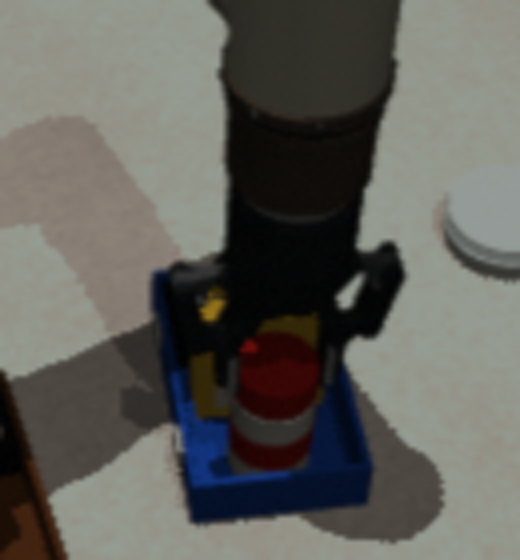

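The jar is touching the floor (+4.7 N) and stands clear of the box and the walls. I'll release, rise and clear the view.

Emit:
step_arm(series=[[0,0,-0.001,0,0,0],[0,0,-0.001,0,0,0],[0,0,-0.001,0,0,0]])

```text
clock: 17.75
position: [562.9, -57.9, 59.5]
ee_rot: [-0.649, 0.76, -0.001, 0.001]
contact_force: [-1.8, 0.8, 8.2]
gripper_width: 51.8
```

Emit:
step_arm(series=[[0,0,0,0,0,0],[0,0,0,0,0,0],[0,0,0,0,0,0],[0,0,0,0,0,0],[0,0,0,0,0,0],[0,0,0,0,0,0],[0,0,0,0,0,0],[0,0,0,0,0,0],[0,0,0,0,0,0],[0,0,0,0,0,0]], jaw=1)

```text
clock: 18.58
position: [562.4, -57.9, 58.1]
ee_rot: [-0.649, 0.761, -0.0, 0.0]
contact_force: [0.0, 0.0, 0.3]
gripper_width: 85.5
```

Emit:
step_arm(series=[[0,0,0.02,0,0,0],[0,0,0.06,0,0,0],[0,0,0.11,0,0,0],[0,0,0.17,0,0,0],[0,0,0.23,0,0,0],[0,0,0.29,0,0,0],[0,0,0.35,0,0,0],[0,0,0.4,0,0,0],[-0.05,0,0.42,0,0,0],[-0.12,0,0.42,0,0,0],[-0.15,0,0.42,0,0,0],[-0.15,0,0.42,0,0,0]])

```text
clock: 19.58
position: [500.1, -58.1, 227.5]
ee_rot: [-0.649, 0.761, -0.0, 0.001]
contact_force: [0.1, -0.9, -0.2]
gripper_width: 85.4
```

Emit:
step_arm(series=[[0,0,0,0,0,0],[0,0,0,0,0,0],[0,0,0,0,0,0],[0,0,0,0,0,0]])

```text
clock: 19.92
position: [503.1, -57.9, 225.8]
ee_rot: [-0.649, 0.761, 0.0, -0.0]
contact_force: [1.0, 0.1, 0.5]
gripper_width: 85.3
```

```bash
python3 - <<'E'
from h import *
s=arm.read_state(); print(s["clock"],s["position"],s["contact_force"],s["gripper_width"])
w=get("scene"); crop(w,"s12",90,120,340,250,3)
w=get("side"); crop(w,"d12",220,100,350,340,3)
w=get("wrist"); cv2.imwrite("pics/w12.png",w["image"][:,:,::-1])
E
```

```text
19.9167 [503.07623194 -57.94492425 225.81257222] [1.01832402 0.06098785 0.53905459] 85.25633379046823
```

View pics/s12.png

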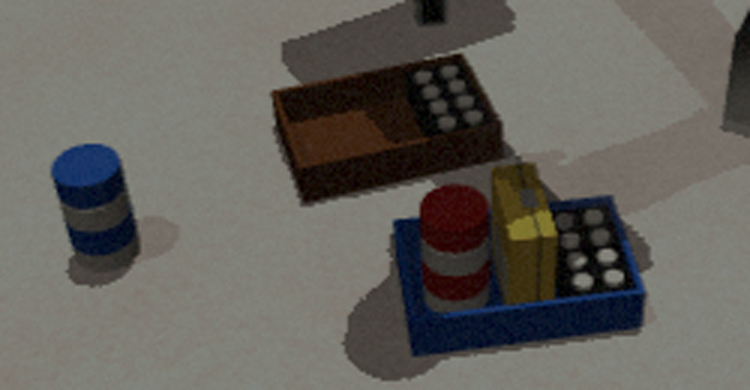

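View pics/d12.png

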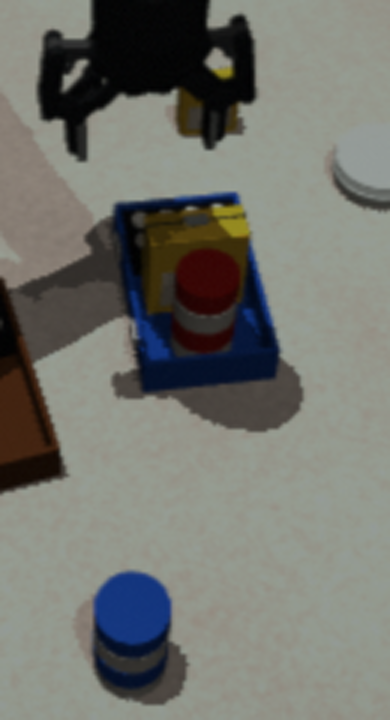

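View pics/w12.png

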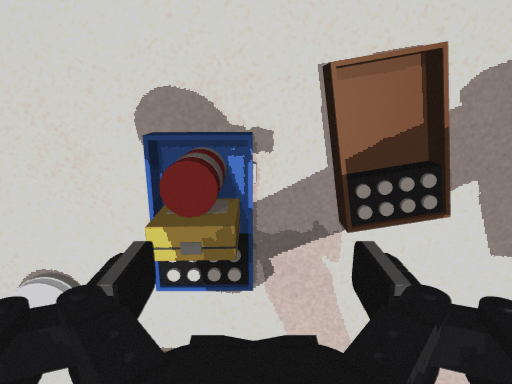

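All three views show the box and jar upright in the bay, and the blue jar standing where it was. The gripper is clear, so I'll hand in.

```bash
python3 - <<'E'
from bench import arm
print(arm.job_done())
E
```

```text
the job is handed in; nothing more can be done
None
```

I handed the job in at about 20 s of the 58 s allowed. The yellow slide box stands at the foam end of the blue case's bay, and the red-lidded jar stands beside it. The hand-in gave no verdict.

- **Setting down:** Each item was lowered until the floor pushed back, then let go. The last readings before release were about 9 N for the box and 8 N for the jar. The robot was clear of everything at hand-in.
- **Last pictures:** The scene, side and wrist views showed both items upright and apart from each other. The blue jar was upright and looked unmoved; I did not re-measure it.
- **Measured positions in the bay:** The box measured about x +2, y +31 mm from the bay centre, taken before the jar went in. The jar was aimed at y -23.5 mm, and a check before lowering agreed; I did not measure it again after release.
- **Disagreement:** The cameras differed by up to about 4 mm on the positions of the case and the boxes. They differed by about 10 mm on the red jar before I averaged the views and rechecked with the wrist camera. No check failed.

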